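Refit the timer knob of the shoe dryer

ROBOT

A 7-joint arm with a two-finger parallel gripper is mounted at the origin on the work surface. World frame = base frame: x ahead of the robot, y to its left, z up, the work surface at z = 0. Lengths are in m, angles in rad, forces in N, time in s.
With the tool pointing down it reaches from about 0.4 to 0.875 m from the base axis. Payload 4.4 kg.
Tool frame: the origin (TCP) lies at the very end of the fingers, on their centre line; the grasp point (between the pads) lies env.grasp_offset behind it (env.grasp_offset is the distance from the TCP to the grasp point, in m); z points along the fingers, y is the direction in which the jaws open and shut (so a half turn about z gives the same grasp; the last joint's range is limited). The gripper opens to 85 mm and grips with 20 to 120 N. Pads are 22 mm wide; open, the fingers measure 114 mm over their backs; the gripper's body (76 mm by 85 mm) begins 54 mm behind the grasp point. The pads swing forward as they close: fully open they stand 13 mm farther back than shut.
Start: joints at [1.049, 0.628, 0.038, 1.517, -0.027, 0.996, -0.02], TCP at [0.286, -0.584, 0.231] pointing down, gripper open.
Joint ranges: [-3.06, 3.06], [-0.37, 2.12], [-1.25, 1.32], [0.18, 2.47], [-1.1, 4.24], [0.23, 1.98], [-2.94, 2.94]. Speed limits (rad/s): [2.57, 2.57, 3.14, 3.14, 3.14, 3.14, 3.14].

INTERFACE

Orientations are given as a rotation vector (axis times angle).
In Python, from workcell import env, fingers, sensors, grab_frame, spotter gives the robot as it stands. Calls block until the motion is done:
- env.goto(position, orientation): joint-space move of the TCP to a pose.
- env.move_straight(position, max_speed=0.15, orientation=None, stop_force=None): straight line of the TCP; orientation=None keeps the orientation; max_speed is the mean speed in m/s. With stop_force (N) it stops when the force on the tool has changed by that much, and returns True; else False.
- env.move_j(angles): joint-space move.
- fingers.gripper_to(opening, f_grip=None): opening from 0.0 (shut) to 1.0 (fully open); f_grip is the grip in N (None keeps the last); returns when the fingers have stopped.
- env.dwell(seconds).
- env.inverse_kinematics(position, orientation): joint angles nearest the present ones, or None.
- sensors.observe(): the state.
- grab_frame(name): name is "side" or "top"; returns a dict with "frame" (480x640x3 uint8, blue, green, red), "z_map" (480x640 float32, m along the optical axis (not along the pixel's ray), 0 where there is no reading), "fx", "fy", "cx", "cy" (pixels), "extrinsics" (4x4, takes a point from camera to world coordinates). Camera axes: x right, y down, z forward; pixel columns grow to the right and rows downward; lengths in m; the calibration is good to about 2 mm. A picture is of the moment at which its call begins.
A pose or a line that the arm cannot do raises env.PlanningError and nothing moves.
- env.close_job(): hands the job in, once; it reports no verdict.
Trained networks look in a picture, given as the dict that the camera call returned (one of the last four; its "shot" number tells which), for a name from the list of things; names that differ only in an ending like _2 or _b are one class to them, and where a whole thing is asked for, a point or a joint stands for the part that bears it (a point fixed in the world has none). Each returns a list of dicts, best first, with "conf" (0 to 1); they miss things now and then, are a little off and sometimes report something else, mostly with a low value. They report only what shows in the picture. A call takes as long as a camera call.
- spotter.look_for(picture, thing): "bbox" ([left, top, right, bottom] as shares, 0 to 1, of the picture: columns of its width, rows of its height, round what is visible of it).
- spotter.spot_point(picture, thing): "location" ([column, row] as shares, 0 to 1, of the picture: columns of its width, rows of its height: a listed point, or the origin of a listed thing).
The state is a dict: "time_s": time; "qpos": joint angles; "dq": joint speeds; "effort": joint torques, N m; "ee_pos": TCP position; "eef_rot": TCP orientation; "contact_force": force on the tool from outside, world axes, zero at the start; "torque": the same for the moment, N m; "width": opening from 0.0 (shut) to 1.0 (fully open).
Only numpy, scipy, OpenCV 4.12 (cv2) and the standard library are available. Lean on these libraries where they do the work, as an engineer would, in place of code of your own. Each camera call takes 0.05 s, during which the arm holds its last target.

TASK

The shoe dryer's knob has come off and lies in the grey tray, under the brush. Lay the brush flat on the plywood shelf, bristles down and clear of the tray; then push the knob onto the dryer's D-shaped spindle until it snaps fully home, and only then turn it so that its pointed end points at the long raised mark at the top of the sloping panel. Leave the shoe trees, the tin and the red box where they are.

Things in the scene. Friction and masses are not known exactly. Their poses are not given: they have to be found in the camera images.
- dryer: Off-white wedge-shaped shoe dryer, fixed, 210 deep (x) x 220 wide (y) mm. Origin: centre of its underside; -x is its front, towards the robot. Front face 50 mm high; from there a flat grey panel slopes up at 25 degrees towards +x, to a flat top 118 mm up. On the top, at x = +72, y = -60 and +60, stand two upright pipes, 52 mm thick, up to 220 mm above the shelf.
- long_mark (a point): Inner end of the long raised aluminium mark (20 mm) on the dryer's panel, straight up the slope from the spindle, 54 mm from its axis. Eight other marks around the spindle are white, 10 mm long and 58 mm from the axis; all stand 3 mm proud of the panel.
- spindle_seat (a point): Centre of the top face of the spindle's collar (32 mm across), 6 mm above the panel: the knob's underside rests here when fully home. z: out of the panel along the spindle's axis, 25 degrees from vertical. x: towards the flat side of the D; it turns with the spindle.
- spindle_tip (a point): Centre of the end of the bare metal D-shaped spindle, 22 mm out from its seat; axes as the seat's. Shaft 24 mm in diameter, its flat 6 mm from the axis on the +x side, the last 4 mm tapered by 2.5 mm. On its -x side a sprung catch stands out to 17 mm from the axis.
- spindle (a joint): Angle of the spindle in rad, counter-clockwise positive seen from in front of the panel. 0: its flat side looks straight up the slope, at the long mark. It starts between 0.6 and 1.2, so it must be turned clockwise. It turns with about 0.06 N m and stays where it is left; range -1.5 to 1.6.
- catch (a joint): How far the spindle's sprung catch is pressed in, m: 0 when it stands out (knob off, or knob snapped on), about 0.003 while the knob rides over it (its underside roughly 13 to 5 mm above the seat). Pushing the knob over it takes about 10 N.
- knob: Loose black plastic paddle-shaped knob, 88 mm long (x from -42 to +46), 36 mm wide (y, flat parallel sides from x = -42 to +30), 40 mm high, about 80 g. Origin: centre of the bore at the underside; z up. The +x end is pointed, with a thin aluminium strip on top from the middle to that end. It starts right way up on the tray's floor, pointing within 1.4 rad of the tray's +x.
- knob_bore (a point): Centre of the mouth of the knob's bore, in its underside (the knob's origin). The bore is 24 mm deep, about 1 mm clear of the shaft all round, with its flat on the knob's +x side: the fit lets it rock about 0.15 rad on the shaft. It goes on only with the pointed end over the flat side of the spindle (knob x along the seat's x).
- tray: Grey plastic open tray, fixed, 152 x 152 x 48 mm, walls 4 mm, floor 4 mm thick. Origin: centre of its underside. The knob lies in it.
- brush: Loose oval wooden shoe brush, 180 mm long (x), 52 mm wide (y, the wooden back, nearly flat-sided at the middle), 42 mm high: bristle block 166 x 44 mm at the bottom 20 mm, wooden back above. Origin: centre of the bristles' underside, z up. It starts lying across the tray's front and rear rims, above the knob.
- tree_a: Bystander: cedar shoe tree lying on the shelf, 200 mm long (x, toe to +x), 72 mm wide, 52 mm high. Origin: middle of its underside.
- tree_b: Bystander: the other cedar shoe tree, the same sizes as the first, lying about across the robot's front.
- tin: Bystander: round aluminium tin with twist lid, 92 mm across, 36 mm high. Origin: centre of its underside.
- redbox: Bystander: closed red plastic box with a press-button catch on its front, 170 (x) x 110 (y) x 80 mm high. Origin: centre of its underside.

How it is judged:
By the outcome, as a careful person would: the job done as asked, in the order asked, and still so for the second after the job is handed in, with the robot touching nothing.
It also fails if it takes over 64 s, if anything falls off the work surface, if the arm or the gripper's body presses on something with over 40 N, if the wrist force passes 120 N, or if a joint passes its speed limit or range.

## Working session

There is one attempt and no reset: what is moved stays moved. The work goes in short steps, each a Python script; the robot and the scene stay as the last script left them, time stands still between calls to the robot, and variables do not carry over. Pictures are saved under pics/ and viewed, and the job is handed in when it is done.

```bash
ls; mkdir -p pics; cat > h.py <<'E'
import numpy as np, cv2
from scipy.spatial.transform import Rotation as R
from workcell import env, fingers, sensors, grab_frame, spotter
def snap(name,fn=None):
    p=grab_frame(name)
    if fn: cv2.imwrite('pics/'+fn,p['frame'])
    return p
def px2w(p,u,v,z=None):
    if z is None: z=p['z_map'][int(round(v)),int(round(u))]
    c=np.array([(u-p['cx'])/p['fx']*z,(v-p['cy'])/p['fy']*z,z,1])
    return (np.array(p['extrinsics'])@c)[:3]
def cloud(p):
    z=p['z_map'];v,u=np.mgrid[:480,:640]
    c=np.stack([(u-p['cx'])/p['fx']*z,(v-p['cy'])/p['fy']*z,z,np.ones_like(z)],-1)
    w=(c@np.array(p['extrinsics']).T)[...,:3]; w[z==0]=np.nan
    return w
def st():
    s=sensors.observe(); print('t',round(s['time_s'],2),'ee',np.round(s['ee_pos'],4),'rot',np.round(s['eef_rot'],3),'F',np.round(s['contact_force'],1),'w',round(s['width'],3)); return s
E
python3 - <<'E'
from h import *
st(); print(env.grasp_offset)
for n in('top','side'):
    p=snap(n,n+'0.png'); np.savez(n+'0.npz',**{k:p[k] for k in('frame','z_map','fx','fy','cx','cy','extrinsics')})
    print(n,p['fx'],np.round(p['extrinsics'],3).tolist())
    for t in('dryer','tray','brush','knob','spindle_tip','spindle_seat','long_mark','tree_a','tin','redbox'):
        r=spotter.spot_point(p,t)
        print(t,[(round(q['conf'],2),np.round(np.array(q['location'])*[640,480],1).tolist()) for q in r[:2]])
st()
E
```

```text
pics
t 0.0 ee [ 0.2859 -0.583   0.2304] rot [-3.059e+00 -7.090e-01  1.000e-03] F [-0.1 -0.1 -0.5] w 0.999
0.0187
top 585.1569482771099 [[0.01, -0.982, 0.191, 0.29], [-1.0, -0.01, -0.001, 0.006], [0.003, -0.191, -0.982, 1.334], [0.0, 0.0, 0.0, 1.0]]
dryer [(0.58, [226.8, 191.8])]
tray [(0.94, [402.3, 193.3])]
brush [(0.76, [411.5, 187.9])]
knob [(0.68, [406.4, 191.9]), (0.49, [522.5, 281.2])]
spindle_tip [(0.75, [220.1, 198.4])]
spindle_seat [(0.47, [220.3, 196.1])]
long_mark [(0.56, [220.1, 172.1]), (0.15, [400.3, 193.8])]
tree_a [(0.84, [113.9, 239.1]), (0.68, [386.1, 290.1])]
tin [(0.58, [228.1, 290.9]), (0.52, [222.0, 198.6])]
redbox [(0.62, [527.0, 279.2])]
side 500.1400315135044 [[-0.936, -0.184, 0.298, 0.209], [-0.35, 0.522, -0.778, 0.864], [-0.012, -0.833, -0.554, 0.719], [0.0, 0.0, 0.0, 1.0]]
dryer [(0.84, [241.5, 329.5])]
tray [(0.86, [315.1, 227.4])]
brush [(0.94, [313.9, 206.2])]
knob [(0.62, [317.3, 225.7])]
spindle_tip [(0.56, [257.6, 288.5])]
spindle_seat [(0.65, [254.3, 304.7])]
long_mark [(0.7, [229.2, 286.2])]
tree_a [(0.77, [230.6, 448.0]), (0.44, [229.4, 287.3])]
tin [(0.83, [352.9, 358.6])]
redbox [(0.7, [315.2, 225.7]), (0.62, [412.7, 190.3])]
t 1.1 ee [ 0.2861 -0.5836  0.2313] rot [3.06 0.71 0.  ] F [0.3 0.3 0. ] w 0.999
```

View pics/top0.png

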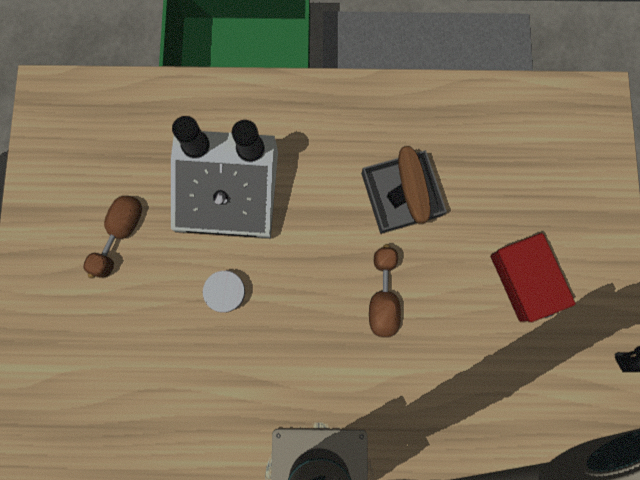

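View pics/side0.png

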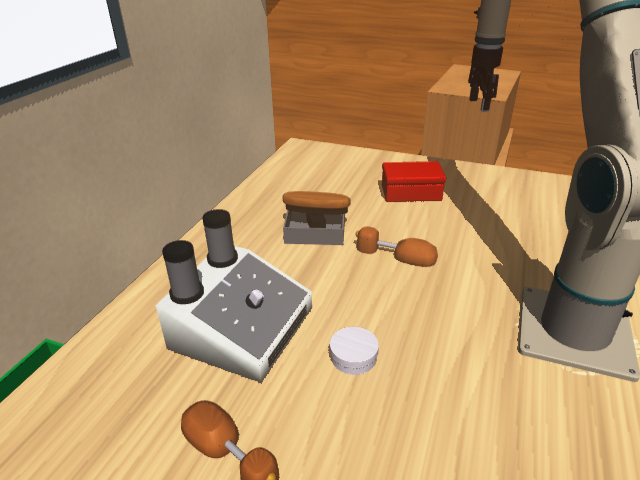

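```bash
cat > g.py <<'E'
from h import *
d={}
for n in('top','side'):
    p=dict(np.load(n+'0.npz')); d[n]=p; p['w']=cloud(p)
def crop(n,x0,y0,x1,y1,s,fn):
    cv2.imwrite('pics/'+fn,cv2.resize(d[n]['frame'][y0:y1,x0:x1],None,fx=s,fy=s,interpolation=cv2.INTER_CUBIC))
E
python3 - <<'E'
from g import *
crop('top',350,130,460,240,5,'c_tray.png'); crop('top',160,105,290,245,4,'c_dry.png'); crop('side',200,230,320,360,4,'c_dry_s.png')
w=d['top']['w']; 
def rect(mask,name):
    P=w[mask][:,:2].astype(np.float32); r=cv2.minAreaRect(P); print(name,len(P),np.round(r[0],4),np.round(r[1],3),round(r[2],1),'z',np.round(np.nanmedian(w[mask][:,2]),4),np.round(np.nanmax(w[mask][:,2]),4)); print(np.round(cv2.boxPoints(r),3).tolist())
V,U=np.mgrid[:480,:640]
print('table z',np.nanmedian(w[200:230,300:340,2]))
z=w[...,2]
roi=(U>355)&(U<455)&(V>140)&(V<240)
rect(roi&(z>0.06),'brush'); rect(roi&(z>0.04)&(z<0.055),'trayrim')
roi=(U>165)&(U<285)&(V>110)&(V<243)
rect(roi&(z>0.02)&(z<0.13),'dryer')
for nm,(a,b,c,e) in dict(tin=(195,260,255,325),treeb=(360,240,410,345),treea=(75,185,145,285),red=(480,225,585,330)).items():
    r=(U>a)&(U<c)&(V>b)&(V<e); rect(r&(z>0.01),nm)
# panel plane: 
ws=d['side']['w']
for n,ww in(('top',w),('side',ws)):
    pass
for n,pts in dict(top=dict(tip=(220.1,198.4),mark=(220.1,172.1)),side=dict(tip=(257.6,288.5),seat=(254.3,304.7),mark=(229.2,286.2))).items():
    for k,(u,v) in pts.items(): print(n,k,np.round(px2w(d[n],u,v),4))
E
```

```text
table z -0.00064511269505374
brush 1659 [ 0.634  -0.2035] [0.18  0.053] 11.7 z 0.0887 0.0999
[[0.5410000085830688, -0.19599999487400055], [0.5509999990463257, -0.24699999392032623], [0.7269999980926514, -0.210999995470047], [0.7170000076293945, -0.1599999964237213]]
trayrim 724 [ 0.6285 -0.1876] [0.159 0.154] 16.5 z 0.0459 0.055
[[0.531000018119812, -0.13600000739097595], [0.5740000009536743, -0.2840000092983246], [0.7260000109672546, -0.23899999260902405], [0.6830000281333923, -0.09099999815225601]]
dryer 9351 [0.632  0.2213] [0.221 0.213] 86.7 z 0.0925 0.13
[[0.5189999938011169, 0.11699999868869781], [0.7319999933242798, 0.10499999672174454], [0.7450000047683716, 0.32600000500679016], [0.5320000052452087, 0.33799999952316284]]
tin 1378 [0.3969 0.2165] [0.091 0.091] 46.9 z 0.0353 0.0432
[[0.3330000042915344, 0.21400000154972076], [0.39899998903274536, 0.15199999511241913], [0.460999995470047, 0.21899999678134918], [0.39500001072883606, 0.2809999883174896]]
treeb 1881 [ 0.404  -0.1415] [0.205 0.069] 0.7 z 0.0404 0.0581
[[0.3009999990463257, -0.1080000028014183], [0.3019999861717224, -0.1770000010728836], [0.5070000290870667, -0.17499999701976776], [0.5059999823570251, -0.10599999874830246]]
treea 1923 [0.5177 0.471 ] [0.071 0.205] 72.2 z 0.0395 0.0595
[[0.4090000092983246, 0.4690000116825104], [0.6039999723434448, 0.4059999883174896], [0.6259999871253967, 0.4729999899864197], [0.4309999942779541, 0.5360000133514404]]
red 4626 [ 0.4293 -0.4655] [0.175 0.112] 21.4 z 0.0784 0.0888
[[0.3269999921321869, -0.4449999928474426], [0.36800000071525574, -0.550000011920929], [0.531000018119812, -0.4860000014305115], [0.49000000953674316, -0.38100001215934753]]
top tip [0.5911 0.2196 0.1063]
top mark [0.6487 0.2213 0.1107]
side tip [0.6051 0.1887 0.0864]
side seat [0.5912 0.2312 0.0832]
side mark [0.6467 0.2238 0.1078]
```

View pics/c_tray.png

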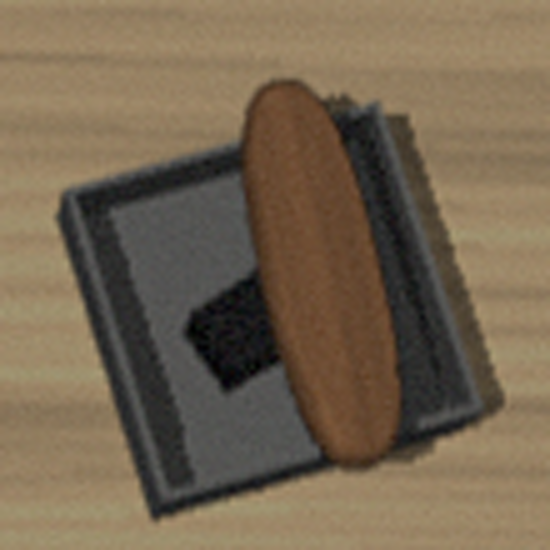

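View pics/c_dry.png

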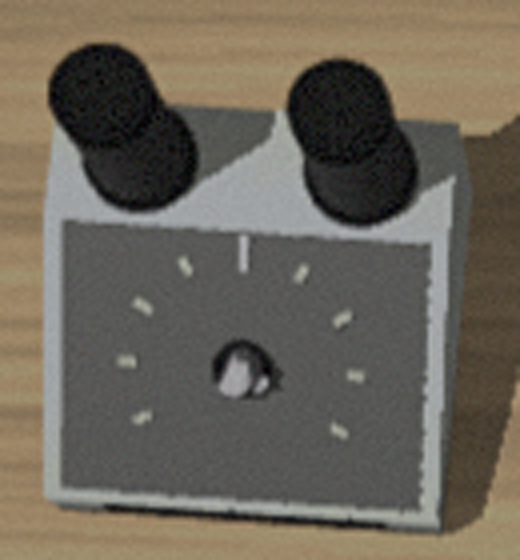

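View pics/c_dry_s.png

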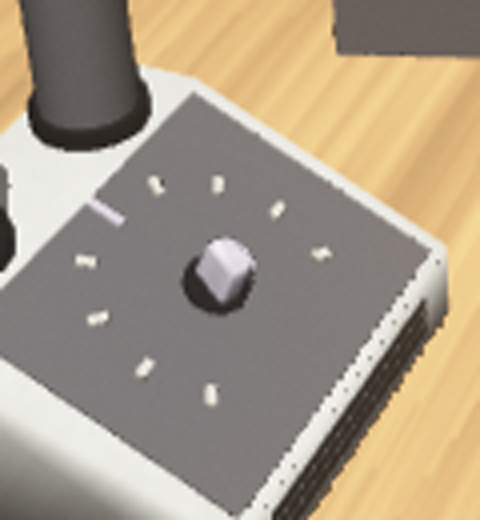

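```bash
cat >> h.py <<'E'
def down(yaw,flip=0): return (R.from_euler('z',yaw+np.pi*flip)*R.from_rotvec([np.pi,0,0])).as_rotvec()
E
python3 - <<'E'
from h import *
b=np.deg2rad(11.6)
for f in(0,1):
    for p,y in(((0.634,-0.2035,0.2),b),((0.62,0.005,0.15),0)):
        q=env.inverse_kinematics(np.array(p),down(y,f)); print(f,None if q is None else np.round(q,2))
E
```

```text
0 [ 0.21  0.69  0.1   1.5  -0.08  0.96 -1.04]
0 [-0.13  0.68  0.12  1.69 -0.11  0.78 -1.53]
1 [ 0.65  0.77 -0.71  1.49  0.54  1.08  1.6 ]
1 [ 0.33  0.76 -0.66  1.67  0.56  0.91  1.02]
```

```bash
python3 - <<'E'
from h import *
b=np.deg2rad(11.6)
env.goto([0.634,-0.2035,0.16],down(b)); st()
env.move_straight([0.634,-0.2035,0.060],max_speed=0.15); st()
fingers.gripper_to(0.0,f_grip=40); s=st()
env.move_straight([0.634,-0.2035,0.12],max_speed=0.2)
env.move_straight([0.62,0.005,0.10],max_speed=0.25,orientation=down(0)); st()
snap('top','t1.png'); snap('side','s1.png')
E
```

```text
t 2.98 ee [ 0.6334 -0.2055  0.1602] rot [ 3.125  0.314 -0.   ] F [ 0.5  0.4 -0.3] w 0.998
t 3.8 ee [ 0.6347 -0.2041  0.0608] rot [3.125e+00 3.170e-01 2.000e-03] F [-0.7  0.   0.2] w 0.998
t 4.23 ee [ 0.6346 -0.2036  0.0613] rot [3.125e+00 3.170e-01 2.000e-03] F [-0.8 -0.5  5.6] w 0.573
t 5.67 ee [0.6199 0.0027 0.0997] rot [ 3.14e+00 -3.00e-03 -1.00e-03] F [-0.6 -1.  -1.9] w 0.567
```

View pics/t1.png

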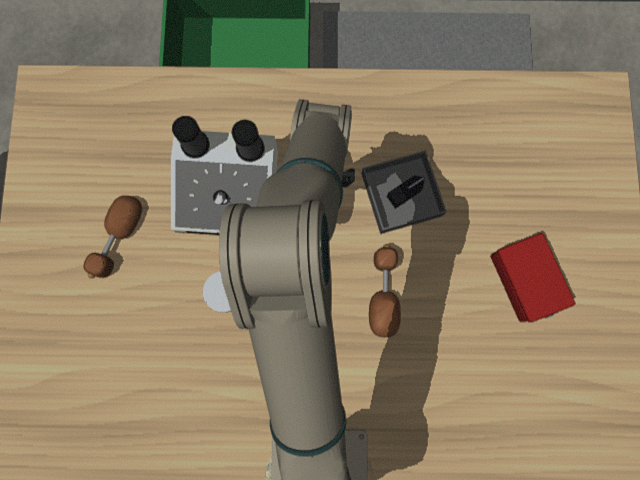

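View pics/s1.png

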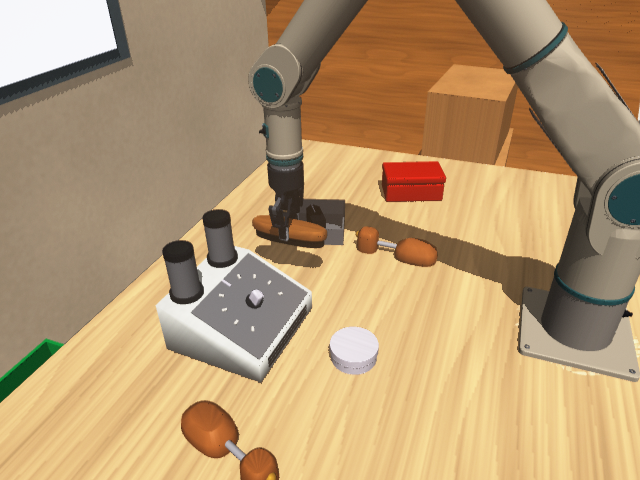

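```bash
python3 - <<'E'
from h import *
env.move_straight([0.62,0.005,0.03],max_speed=0.2)
print(env.move_straight([0.62,0.005,0.006],max_speed=0.05,stop_force=4)); st()
fingers.gripper_to(1.0); 
env.move_straight([0.62,0.005,0.18],max_speed=0.25); st()
p=snap('top','t2.png'); np.savez('top2.npz',**{k:p[k] for k in('frame','z_map','fx','fy','cx','cy','extrinsics')})
for t in('knob','knob_bore'):print(t,[(round(q['conf'],2),np.round(np.array(q['location'])*[640,480],1).tolist()) for q in spotter.spot_point(p,t)[:2]])
p2=snap('side','s2.png');np.savez('side2.npz',**{k:p2[k] for k in('frame','z_map','fx','fy','cx','cy','extrinsics')})
for t in('knob','knob_bore'):print(t,[(round(q['conf'],2),np.round(np.array(q['location'])*[640,480],1).tolist()) for q in spotter.spot_point(p2,t)[:2]])
w=cloud(p); z=w[...,2]; V,U=np.mgrid[:480,:640]
m=(U>375)&(U<435)&(V>165)&(V<215)&(z>0.034)&(z<0.06)
P=w[m]; r=cv2.minAreaRect(P[:,:2].astype(np.float32)); print(len(P),r,np.median(P[:,2]),np.round(cv2.boxPoints(r),3).tolist())
cv2.imwrite('pics/c2.png',cv2.resize(p['frame'][140:240,355:455],None,fx=6,fy=6,interpolation=cv2.INTER_CUBIC))
cv2.imwrite('pics/m2.png',cv2.resize((np.clip(z[140:240,355:455],0,.06)/.06*255).astype(np.uint8),None,fx=6,fy=6,interpolation=0))
E
```

```text
True
t 6.68 ee [0.6212 0.0049 0.0125] rot [ 3.142 -0.     0.004] F [-0.3 -0.3  2.2] w 0.569
t 7.97 ee [0.619  0.0052 0.1789] rot [-3.142e+00 -0.000e+00  2.000e-03] F [ 0.1 -0.6 -0.7] w 1.001
knob [(0.81, [405.9, 195.0]), (0.66, [226.6, 191.8])]
knob_bore [(0.68, [406.6, 193.6])]
knob [(0.94, [315.0, 223.9])]
knob_bore [(0.7, [316.9, 222.2])]
656 ((0.6311618685722351, -0.18968841433525085), (0.11651589721441269, 0.13490264117717743), 0.039238277822732925) 0.043381812649549656 [[0.5730000138282776, -0.12200000137090683], [0.5730000138282776, -0.25699999928474426], [0.6890000104904175, -0.25699999928474426], [0.6890000104904175, -0.12200000137090683]]<stdin>:14: RuntimeWarning: invalid value encountered in cast
```

View pics/c2.png

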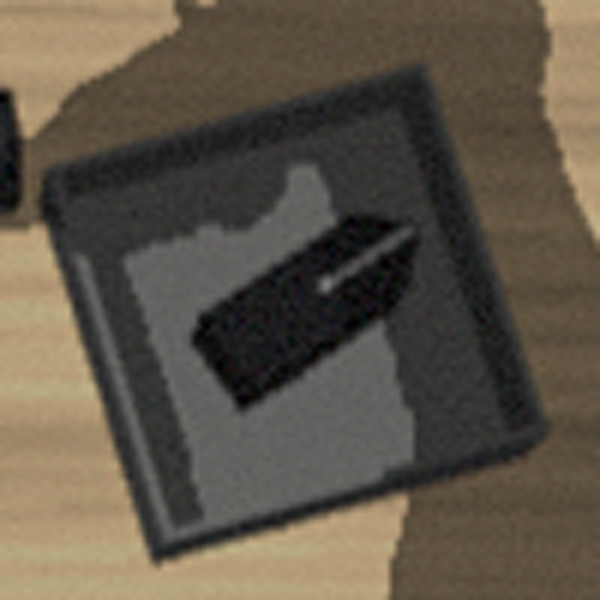

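View pics/m2.png

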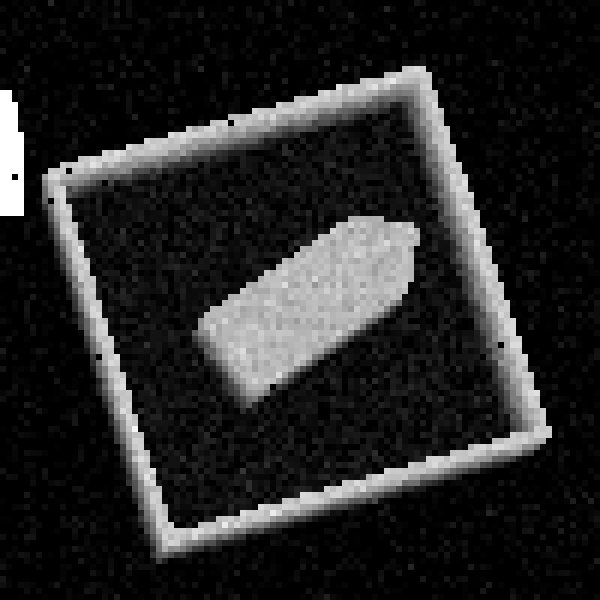

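View pics/s2.png

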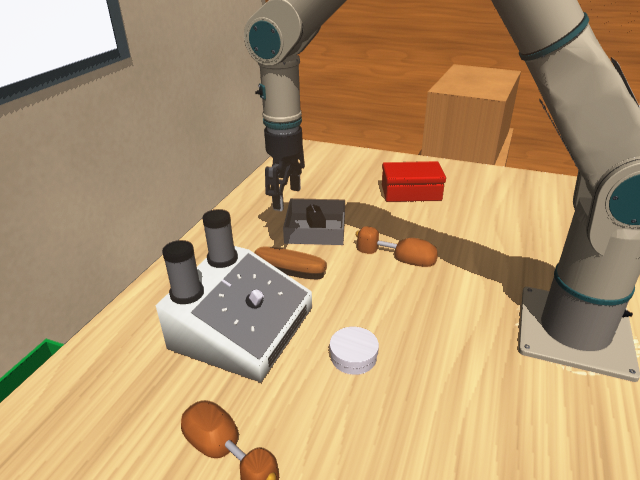

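```bash
cat > dry.py <<'E'
from g import *
def load(n,f):
    p=dict(np.load(f)); p['w']=cloud(p); return p
T=d['top'];S=d['side']
V,U=np.mgrid[:480,:640]
def panelfit(p,m):
    P=p['w'][m]; P=P[~np.isnan(P).any(1)]
    for _ in range(4):
        c=P.mean(0); n=np.linalg.svd(P-c,full_matrices=False)[2][2]; n*=np.sign(n[2]); r=(P-c)@n; P=P[abs(r)<max(2*r.std(),0.001)]
    return c,n,r.std()
mt=np.zeros((480,640),np.uint8); cv2.fillPoly(mt,[np.array([[180,164],[265,170],[260,228],[178,225]])],1)
ms=np.zeros((480,640),np.uint8); cv2.fillPoly(ms,[np.array([[249,256],[303,296],[259,352],[202,310]])],1)
if __name__=='__main__':
    for nm,p,m in(('top',T,mt),('side',S,ms)):
        c,n,s=panelfit(p,m.astype(bool)); print(nm,c.round(4),n.round(4),'tilt',np.degrees(np.arccos(n[2])),'az',np.degrees(np.arctan2(n[1],n[0])),s*1000)
        g=p['frame'].min(2).astype(float)
        bw=(m*(p['frame'].min(2)>(135 if nm=='top' else 160))).astype(np.uint8)
        k,lab,stt,cen=cv2.connectedComponentsWithStats(bw)
        E=np.array(p['extrinsics']); o=E[:3,3]
        # panel frame
        up=np.array([0,0,1])-n*n[2]; up/=np.linalg.norm(up); rt=np.cross(up,n)
        for i in range(1,k):
            if stt[i,4]<3: continue
            vv,uu=np.nonzero(lab==i); wt=g[vv,uu]-90; u=(uu*wt).sum()/wt.sum(); v=(vv*wt).sum()/wt.sum()
            ray=E[:3,:3]@np.array([(u-p['cx'])/p['fx'],(v-p['cy'])/p['fy'],1])
            c3=c+n*0.003; t=((c3-o)@n)/(ray@n); X=o+t*ray
            print(nm,stt[i,4],round(u,1),round(v,1),X.round(4),'panel',np.round([(X-c)@rt*1e3,(X-c)@up*1e3],1))
E
python3 dry.py
python3 - <<'E'
from h import *
p=dict(np.load('top2.npz')); w=cloud(p); z=w[...,2]
m=(z>0.03)&(z<0.06); k,lab=cv2.connectedComponents(m.astype(np.uint8))
l=lab[193,404]; P=w[(lab==l)]; P=P[P[:,2]>0.038]
print(len(P),np.median(P[:,2])); r=cv2.minAreaRect(P[:,:2].astype(np.float32)); print(r,np.round(cv2.boxPoints(r),4).tolist())
E
```

```text
top [0.6004 0.2229 0.0849] [-0.4236  0.0238  0.9055] tilt 25.10324525761694 az 176.78688332055444 2.0747986430066128
top 12 220.5 169.4 [0.654  0.2202 0.1134] panel [-0.4 60.7]
top 6 205.8 171.0 [0.6508 0.2523 0.1111] panel [-32.2  55.2]
top 6 234.9 172.9 [0.6471 0.1891 0.111 ] panel [31.1 55. ]
top 7 195.3 181.0 [0.6308 0.2762 0.1011] panel [-54.9  31.7]
top 5 245.0 184.1 [0.625  0.1676 0.1012] panel [53.8 32. ]
top 4 191.5 195.0 [0.6027 0.2857 0.0877] panel [-62.8   0.1]
top 44 218.4 199.3 [0.5941 0.2269 0.0852] panel [-3.7 -5.7]
top 7 248.3 198.6 [0.5959 0.1611 0.0878] panel [62.   0.3]
top 4 225.1 200.7 [0.5915 0.2123 0.0844] panel [11.1 -7.7]
top 5 194.8 209.0 [0.5743 0.2798 0.0746] panel [-55.3 -30.8]
top 6 244.3 212.2 [0.5683 0.1705 0.0746] panel [ 54.1 -30.7]
side [0.5946 0.2278 0.0826] [-0.4224  0.0225  0.9061] tilt 25.021596386074698 az 176.94589440435166 1.1601725480476737
side 12 238.5 275.7 [0.6441 0.1908 0.1099] panel [34.3 58.2]
side 12 254.0 275.5 [0.6218 0.1688 0.1   ] panel [57.4 34.9]
side 10 269.0 281.6 [0.593  0.1618 0.0868] panel [66.   3.5]
side 15 227.7 283.6 [0.6504 0.2221 0.112 ] panel [ 2.7 63.2]
side 121 256.1 295.0 [0.598  0.2091 0.0879] panel [18.5  6.3]
side 11 279.8 292.8 [0.5651 0.1721 0.0735] panel [ 57.1 -27.8]
side 12 221.2 294.7 [0.6471 0.2533 0.1097] panel [-28.3  57.8]
side 13 224.0 309.0 [0.6282 0.2779 0.1003] panel [-51.8  35.5]
side 14 235.8 321.4 [0.6    0.2876 0.0869] panel [-60.    3.8]
side 14 252.2 328.1 [0.5712 0.2812 0.0736] panel [-52.1 -27.6]
547 0.04339057678578451
((0.6352104544639587, -0.19687941670417786), (0.036498527973890305, 0.08945252746343613), 34.53644943237305) [[0.5947999954223633, -0.1703999936580658], [0.6455000042915344, -0.24410000443458557], [0.675599992275238, -0.22339999675750732], [0.6248999834060669, -0.14970000088214874]]
```

```bash
cat > ov.py <<'E'
from h import *
n=np.array([-0.4223,0.0233,0.9061]); n/=np.linalg.norm(n)
up=np.array([0,0,1])-n*n[2]; up/=np.linalg.norm(up); rt=np.cross(up,n)
def D(a,r=12.,f=6.):
    t=np.linspace(-np.pi,np.pi,73); x=np.minimum(r*np.cos(t),f); y=r*np.sin(t)
    X=np.cos(a)*up-np.sin(a)*rt; Y=np.cross(n,X)
    return (x[:,None]*X+y[:,None]*Y)/1000
def proj(p,X):
    E=np.linalg.inv(np.array(p['extrinsics'])); c=X@E[:3,:3].T+E[:3,3]
    return np.stack([c[:,0]/c[:,2]*p['fx']+p['cx'],c[:,1]/c[:,2]*p['fy']+p['cy']],1)
C={'top':np.array([.6008,.2233,.0851]),'side':np.array([.5975,.2246,.0840])}
E
python3 - <<'E'
from ov import *
for nm,(x0,y0,x1,y1) in dict(top=(198,180,242,220),side=(235,270,279,318)).items():
    p=dict(np.load(nm+'0.npz')); tiles=[]
    s=8
    base=cv2.resize(p['frame'][y0:y1,x0:x1],None,fx=s,fy=s,interpolation=cv2.INTER_CUBIC)
    tiles.append(base)
    for a in(0.75,0.95,1.15):
        im=base.copy()
        for h,r,f,col in((28,9.5,3.5,(0,255,0)),(24,12,6,(0,255,255)),(6,16,99,(255,128,0))):
            q=((proj(p,C[nm]+n*h/1000+D(a,r,f))-[x0-.5,y0-.5])*s).astype(int); cv2.polylines(im,[q],True,col,1)
        q=((proj(p,(C[nm]+n*.015+D(a,17,17))[[0]])-[x0-.5,y0-.5])*s).astype(int); cv2.circle(im,tuple(q[0].tolist()),3,(0,0,255),-1)
        tiles.append(im)
    cv2.imwrite('pics/ov_%s.png'%nm,np.vstack([np.hstack(tiles[:2]),np.hstack(tiles[2:])])[:,:])
# brush check
p=dict(np.load('top2.npz')); w=cloud(p); z=w[...,2]
U=np.mgrid[:480,:640][1]
p2=dict(np.load('side2.npz'));w2=cloud(p2)
m=(w2[...,2]>0.015)&(w2[...,2]<0.06)&(abs(w2[...,1])<.06)&(w2[...,0]>.5)&(w2[...,0]<.75)
P=w2[m];print('brush side',len(P),cv2.minAreaRect(P[:,:2].astype(np.float32)),np.percentile(P[:,2],95))
E
```

```text
brush side 1238 ((0.6185912489891052, 0.00834629312157631), (0.05336939916014671, 0.17854729294776917), 89.21804809570312) 0.04246932425215832
```

View pics/ov_top.png

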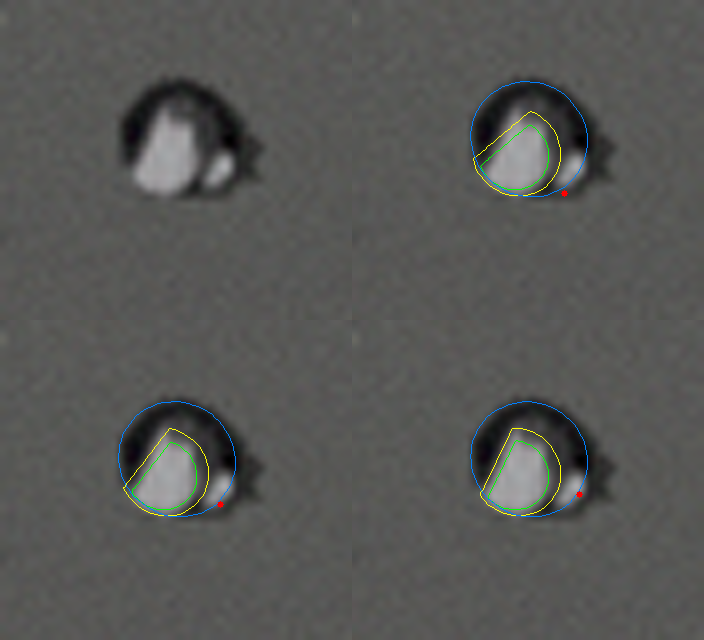

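View pics/ov_side.png

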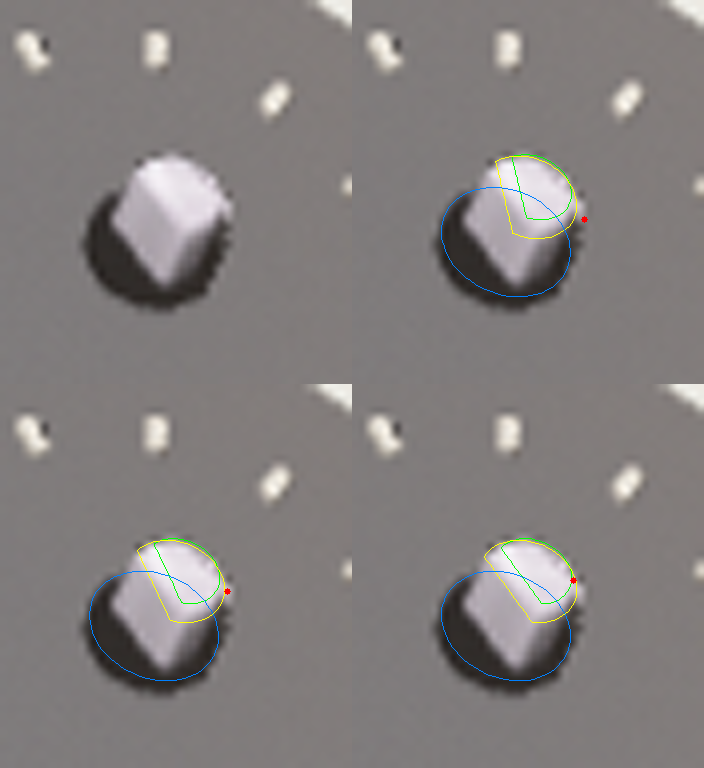

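```bash
cat >> ov.py <<'E'
def tool(a,f=0,nn=None):
    X=(np.cos(a)*up-np.sin(a)*rt)*(1-2*f); z=-n
    return R.from_matrix(np.stack([X,np.cross(z,X),z],1)).as_rotvec()
E
python3 - <<'E'
from ov import *
yk=np.arctan2(-.0737,.0507); B=np.array([.634,-.195,0])
C0=np.array([.599,.223,.0846])
for f in(0,1):
    print(f,np.round(env.inverse_kinematics(B+[0,0,.15],down(yk,f)),2))
    for h in(.09,.02):
      for a in(1.12,.5,0,-.15):
        q=env.inverse_kinematics(C0+n*h,tool(a,f)); print(f,h,a,None if q is None else np.round(q,2))
E
```

```text
0 [ 0.01  0.78  0.44  1.56 -0.4   0.89 -1.95]
0 0.09 1.12 [-0.6   0.54  0.04  2.09  1.    0.27 -2.02]
0 0.09 0.5 [-1.07  0.67  0.76  2.1  -1.04  0.25 -0.65]
0 0.09 0 [-1.07  0.67  0.76  2.1  -1.04  0.25 -1.15]
0 0.09 -0.15 [-1.07  0.67  0.76  2.1  -1.04  0.25 -1.3 ]
0 0.02 1.12 [-0.44  0.68 -0.14  2.06  1.49  0.33 -2.46]
0 0.02 0.5 None
0 0.02 0 [-0.32  0.7  -0.33  2.06  1.52  0.45  2.7 ]
0 0.02 -0.15 [-0.32  0.7  -0.33  2.06  1.52  0.45  2.55]
1 [ 0.5   0.77 -0.42  1.55  0.37  0.91  0.55]
1 0.09 1.12 [ 0.1   0.77 -1.06  2.07  1.46  0.94  0.79]
1 0.09 0.5 [ 0.1   0.77 -1.06  2.07  1.46  0.94  0.17]
1 0.09 0 [-0.51  0.54 -0.09  2.09  1.11  0.33 -0.1 ]
1 0.09 -0.15 [-0.54  0.54 -0.04  2.09  1.08  0.31 -0.22]
1 0.02 1.12 [-0.32  0.7  -0.33  2.06  1.52  0.45  0.68]
1 0.02 0.5 [-0.44  0.68 -0.14  2.06  1.49  0.33  0.06]
1 0.02 0 [-0.54  0.68  0.01  2.07  1.45  0.24 -0.43]
1 0.02 -0.15 [-0.54  0.68  0.    2.07  1.45  0.24 -0.58]
```

```bash
python3 - <<'E'
from ov import *
yk=np.arctan2(-.0737,.0507); B=np.array([.634,-.195,0])
env.goto(B+[0,0,.13],down(yk,1)); 
p=snap('top');w=cloud(p)
m=(w[...,2]>0.02)&(w[...,2]<0.06)&(abs(w[...,1])<.06)&(w[...,0]>.5)&(w[...,0]<.75)
P=w[m];print('brush top',len(P),cv2.minAreaRect(P[:,:2].astype(np.float32)))
fingers.gripper_to(0.8)
env.move_straight(B+[0,0,.011],max_speed=0.15,stop_force=8); st()
fingers.gripper_to(0.0,f_grip=90); st()
env.move_straight(B+[0,0,.15],max_speed=0.25); st()
q=env.inverse_kinematics(np.array([.55,.19,.22]),tool(1.12,1)); print(q)
env.goto([.55,.19,.22],tool(1.12,1)); st()
snap('side','s3.png');snap('top','t3.png')
E
```

```text
brush top 1483 ((0.6202517151832581, 0.0039348602294921875), (0.1791476011276245, 0.05048366263508797), 0.7724606990814209)
t 11.32 ee [ 0.6349 -0.1951  0.0119] rot [1.461e+00 2.779e+00 1.000e-03] F [-0.3 -0.4  1.2] w 0.799
t 11.72 ee [ 0.6349 -0.1952  0.0123] rot [1.461e+00 2.779e+00 1.000e-03] F [ 0.2 -0.6  6.4] w 0.406
t 12.43 ee [ 0.6327 -0.1951  0.1486] rot [-1.461e+00 -2.778e+00  2.000e-03] F [ 0.  -1.4 -1.5] w 0.409
[-0.07527329  0.47245139 -0.61933262  2.0948377   1.14172168  0.58339719
  1.07653041]
t 13.92 ee [0.5508 0.1884 0.2196] rot [-1.397  2.38  -0.341] F [ 0.2 -0.4 -1.1] w 0.411
```

View pics/s3.png

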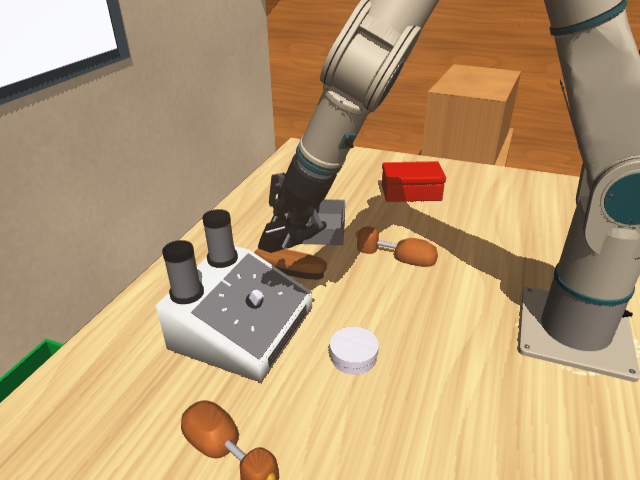

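View pics/t3.png

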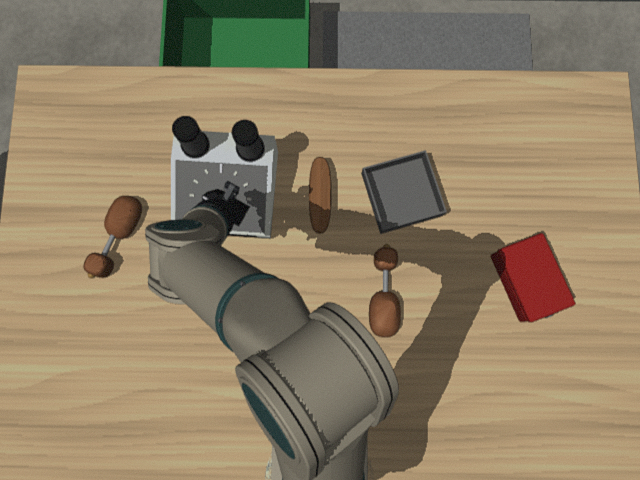

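```bash
python3 - <<'E'
from ov import *
C0=np.array([.600,.2235,.085])
env.move_straight(C0+n*.09,max_speed=0.2,orientation=tool(1.12,1)); st()
env.move_straight(C0+n*.047,max_speed=0.1); s=st()
p=snap('side','s4.png')
np.savez('side4.npz',**{k:p[k] for k in('frame','z_map','fx','fy','cx','cy','extrinsics')})
for t in('knob_bore','knob','spindle_tip'):print(t,[(round(q['conf'],2),np.round(np.array(q['location'])*[640,480],1).tolist()) for q in spotter.spot_point(p,t)[:2]])
x0,y0,x1,y1=200,230,320,340;s=6
im=cv2.resize(p['frame'][y0:y1,x0:x1],None,fx=s,fy=s,interpolation=cv2.INTER_CUBIC)
im0=im.copy()
# overlay knob underside/top outline with TCP-based model
K=np.array([[-42,-18],[30,-18],[46,0],[30,18],[-42,18]])/1000
a=1.12;X=np.cos(a)*up-np.sin(a)*rt;Y=np.cross(n,X)
for h,col in((.040,(0,255,0)),(.080,(0,255,255))):
    q=((proj(p,C0+n*h+K@np.stack([X,Y]))-[x0-.5,y0-.5])*s).astype(int); cv2.polylines(im,[q],True,col,1)
for h,r,f,col in((28,9.5,3.5,(0,0,255)),(6,16,99,(255,128,0))):
    q=((proj(p,C0+n*h/1000+D(a,r,f))-[x0-.5,y0-.5])*s).astype(int); cv2.polylines(im,[q],True,col,1)
cv2.imwrite('pics/s4o.png',im);cv2.imwrite('pics/s4c.png',im0)
p=snap('top','t4.png'); cv2.imwrite('pics/t4c.png',cv2.resize(p['frame'][120:240,160:290],None,fx=5,fy=5,interpolation=cv2.INTER_CUBIC))
E
```

```text
t 14.49 ee [0.562  0.2248 0.1662] rot [-1.4    2.378 -0.34 ] F [-0.5 -1.5 -1. ] w 0.409
t 15.07 ee [0.5804 0.2243 0.1284] rot [-1.399  2.376 -0.339] F [ 0.  -0.1 -0.8] w 0.404
knob_bore []
knob [(0.75, [259.7, 288.7]), (0.36, [409.4, 192.9])]
spindle_tip [(0.48, [254.6, 292.2])]
```

View pics/s4o.png

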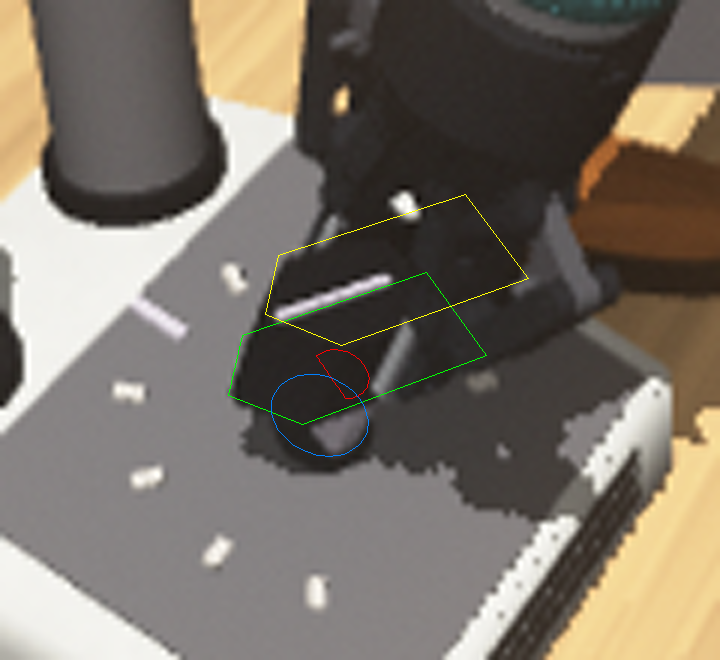

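View pics/s4c.png

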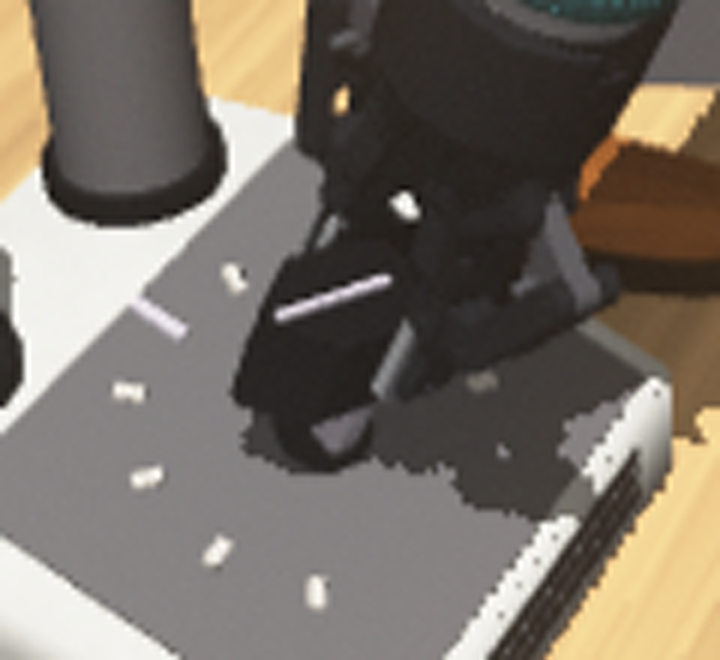

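View pics/t4c.png

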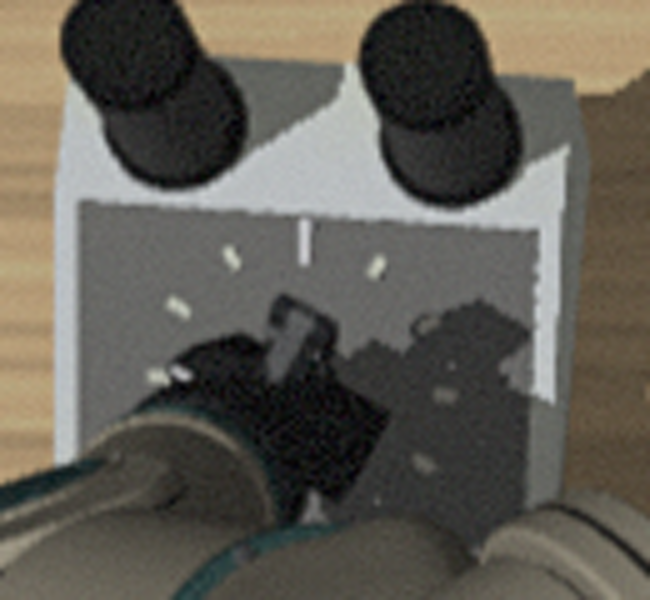

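```bash
python3 - <<'E'
from ov import *
C0=np.array([.600,.2235,.085])
r=env.move_straight(C0+n*.027,max_speed=0.04,stop_force=6); s=st()
e=np.array(s['ee_pos'])-C0; F=np.array(s['contact_force'])
print(r,'h',e@n,'lat up/rt',e@up,e@rt,'F n/up/rt',F@n,F@up,F@rt,'M',np.round(s['torque'],2))
p=snap('side','s5.png')
cv2.imwrite('pics/s5c.png',cv2.resize(p['frame'][230:340,200:320],None,fx=6,fy=6,interpolation=cv2.INTER_CUBIC))
E
```

```text
t 15.85 ee [0.5885 0.2237 0.1087] rot [-1.401  2.377 -0.34 ] F [0.3 0.7 2. ] w 0.409
True h 0.02630386249294728 lat up/rt -0.00036739806450620735 0.0004236874355405113 F n/up/rt 1.7077948495879107 1.1159181736188843 -0.6771205437040424 M [0.01 0.12 0.03]
```

View pics/s5c.png

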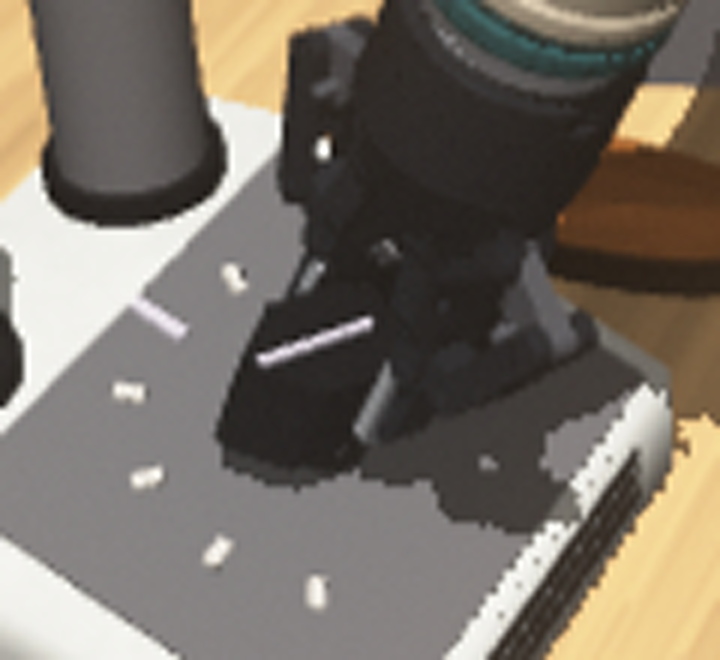

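```bash
python3 - <<'E'
from ov import *
C0=np.array([.600,.2235,.085])
for h in(.020,.016,.0135):
    r=env.move_straight(C0+n*h,max_speed=0.03,stop_force=35); s=sensors.observe()
    e=np.array(s['ee_pos'])-C0; F=np.array(s['contact_force'])
    print(r,'h %.4f'%(e@n),'lat up/rt %.4f %.4f'%(e@up,e@rt),'F n/up/rt',np.round([F@n,F@up,F@rt],1),'M',np.round(s['torque'],2))
st()
p=snap('side','s6.png')
cv2.imwrite('pics/s6c.png',cv2.resize(p['frame'][230:340,200:320],None,fx=6,fy=6,interpolation=cv2.INTER_CUBIC))
E
```

```text
False h 0.0195 lat up/rt -0.0005 0.0004 F n/up/rt [-1.3  0.   0.3] M [-0.04  0.52  0.04]
False h 0.0154 lat up/rt -0.0004 0.0002 F n/up/rt [-6.1 -0.3 -0.2] M [-0.01  0.57  0.01]
False h 0.0135 lat up/rt 0.0000 -0.0002 F n/up/rt [-0.7 -1.   0.2] M [0.02 0.59 0.04]
t 16.8 ee [0.5943 0.224  0.0972] rot [-1.401  2.378 -0.339] F [-0.6 -0.1 -1.1] w 0.41
```

View pics/s6c.png

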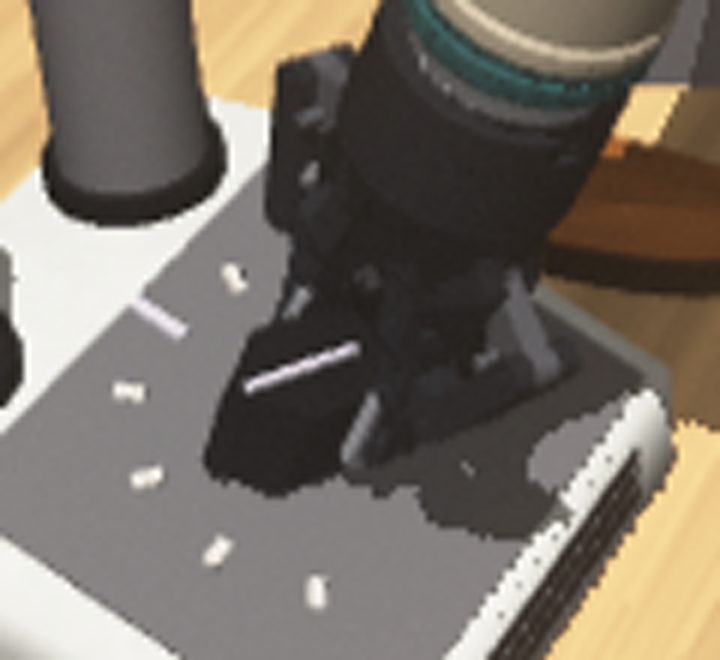

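```bash
python3 - <<'E'
from ov import *
C0=np.array([.600,.2235,.085])
for h in(.0125,.0115,.0105,.0095,.0085,.0075):
    r=env.move_straight(C0+n*h,max_speed=0.02,stop_force=20); s=sensors.observe()
    e=np.array(s['ee_pos'])-C0; F=np.array(s['contact_force'])
    print(r,'h %.4f'%(e@n),'lat up/rt %.4f %.4f'%(e@up,e@rt),'F n/up/rt',np.round([F@n,F@up,F@rt],1),'M',np.round(s['torque'],2))
    if r or F@n>12: break
st()
p=snap('side','s7.png')
cv2.imwrite('pics/s7c.png',cv2.resize(p['frame'][230:340,200:320],None,fx=6,fy=6,interpolation=cv2.INTER_CUBIC))
E
```

```text
False h 0.0132 lat up/rt 0.0002 -0.0002 F n/up/rt [ 5.5 -1.   1.1] M [-0.13  0.67 -0.09]
False h 0.0131 lat up/rt 0.0002 -0.0003 F n/up/rt [16.3 -1.9  2.6] M [-0.42  0.88 -0.25]
t 17.35 ee [0.5946 0.2241 0.0969] rot [-1.401  2.377 -0.34 ] F [-8.7 -2.1 14. ] w 0.405
```

View pics/s7c.png

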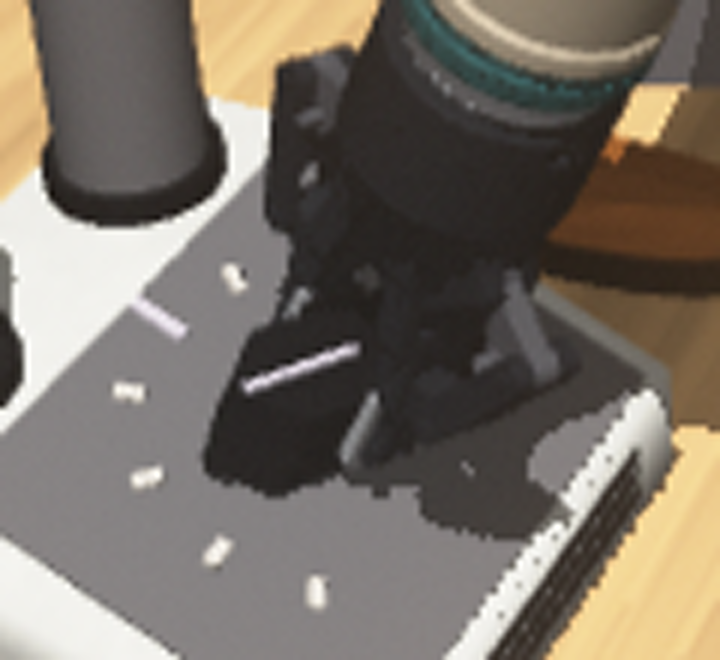

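```bash
python3 - <<'E'
from ov import *
C0=np.array([.600,.2235,.085])
def rep(r=None):
    s=sensors.observe(); e=np.array(s['ee_pos'])-C0; F=np.array(s['contact_force'])
    print(r,'h %.4f'%(e@n),'lat up/rt %.4f %.4f'%(e@up,e@rt),'F n/up/rt',np.round([F@n,F@up,F@rt],1),'Mn %.2f'%(np.array(s['torque'])@n),'t %.2f'%s['time_s']); return s
rep()
r=env.move_straight(C0+n*.0095,max_speed=0.02,stop_force=18); rep(r)
r=env.move_straight(C0+n*.0125,max_speed=0.02); s=rep(r)
q=np.array(env.inverse_kinematics(C0+n*.0127,tool(1.12,1))); print(np.round(q-s['qpos'],3))
for k in range(1,6):
    qq=q.copy(); qq[6]-=1.12*k/5; env.move_j(qq); rep()
for nm in('side','top'):
    p=snap(nm); x0,y0,x1,y1=(200,230,320,340) if nm=='side' else (160,120,290,240)
    cv2.imwrite('pics/%s8c.png'%nm,cv2.resize(p['frame'][y0:y1,x0:x1],None,fx=6,fy=6,interpolation=cv2.INTER_CUBIC)[:600])
E
```

```text
None h 0.0131 lat up/rt 0.0002 -0.0003 F n/up/rt [14.4 -1.7  2.2] Mn -0.03 t 17.40
False h 0.0129 lat up/rt 0.0002 -0.0003 F n/up/rt [36.  -4.4  6.2] Mn -0.06 t 17.65
False h 0.0132 lat up/rt 0.0005 -0.0004 F n/up/rt [11.2 -0.5  1.5] Mn 0.08 t 17.95
[ 0.     0.001  0.001  0.002  0.007 -0.001 -0.007]
None h 0.0132 lat up/rt 0.0005 -0.0003 F n/up/rt [10.6 -0.4  1.7] Mn -0.02 t 18.28
None h 0.0132 lat up/rt 0.0005 -0.0001 F n/up/rt [10.1 -1.2  1.6] Mn -0.09 t 18.61
None h 0.0132 lat up/rt 0.0005 0.0001 F n/up/rt [10.8  0.4  2.1] Mn -0.06 t 18.93
None h 0.0132 lat up/rt 0.0005 0.0003 F n/up/rt [11.  -0.7  3.4] Mn -0.07 t 19.26
None h 0.0132 lat up/rt 0.0003 0.0005 F n/up/rt [10.7 -0.3  2.8] Mn -0.10 t 19.58
```

View pics/side8c.png

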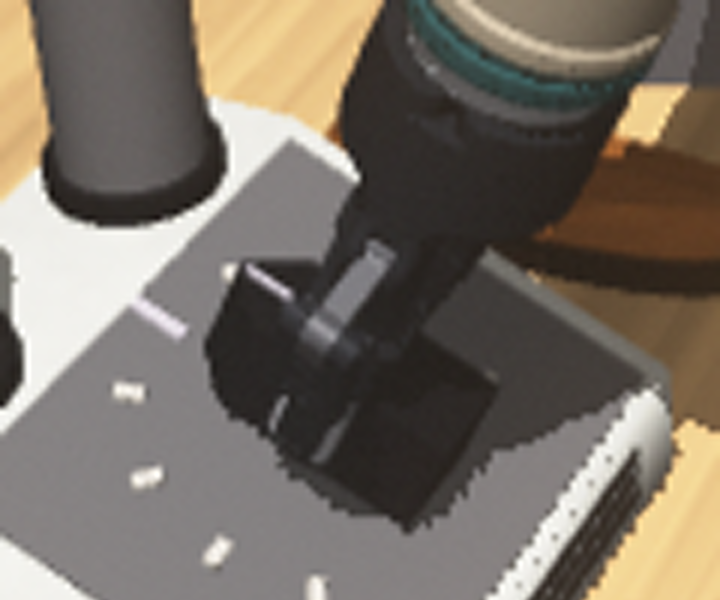

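View pics/top8c.png

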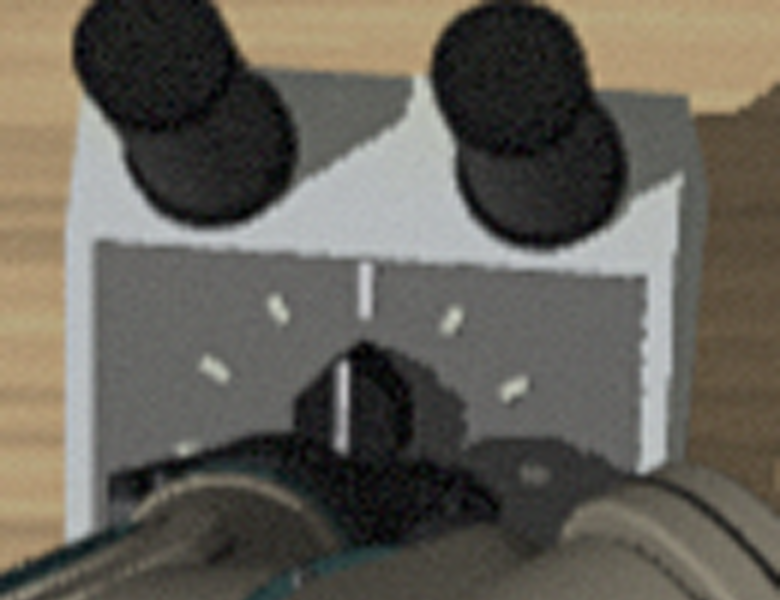

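```bash
cat > meas.py <<'E'
from ov import *
C0=np.array([.600,.2235,.085])
def strip(tag,roi):
    for nm,(x0,y0,x1,y1) in roi.items():
        p=snap(nm); np.savez('%s%s.npz'%(nm,tag),**{k:p[k] for k in('frame','z_map','fx','fy','cx','cy','extrinsics')})
        cv2.imwrite('pics/%s%sc.png'%(nm,tag),cv2.resize(p['frame'][y0:y1,x0:x1],None,fx=6,fy=6,interpolation=cv2.INTER_CUBIC)[:600])
E
python3 - <<'E'
from meas import *
fingers.gripper_to(0.75); st()
env.move_straight(C0+n*.10,max_speed=0.15); st()
env.goto([.50,.10,.28],tool(0,1)); st()
strip('9',dict(side=(200,230,320,340),top=(160,130,290,240)))
E
```

```text
t 20.07 ee [0.5947 0.2238 0.0962] rot [ 0.075  2.704 -0.017] F [-0.3 -0.5 -0.1] w 0.745
t 20.81 ee [0.5579 0.2254 0.1753] rot [ 0.075  2.704 -0.017] F [-0.4 -0.3  0. ] w 0.747
t 21.53 ee [0.5005 0.1002 0.2796] rot [ 0.075  2.704 -0.016] F [ 0.9  0.5 -0.8] w 0.752
```

View pics/side9c.png

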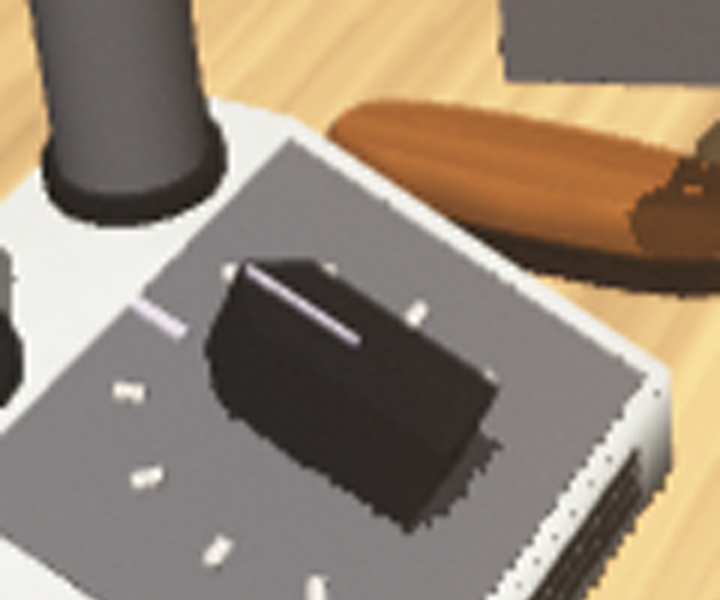

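View pics/top9c.png

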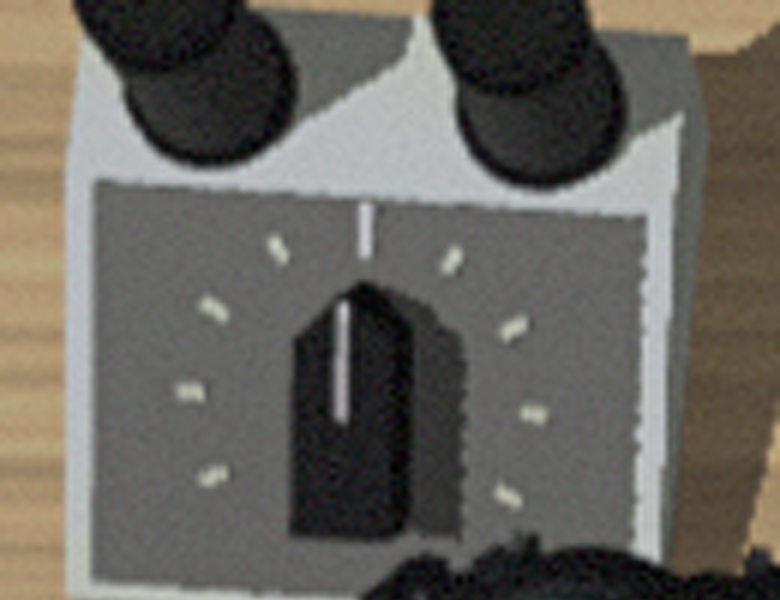

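```bash
cat > ang.py <<'E'
import sys
from ov import *
def run(tag):
  for nm,box,th in(('top',(212,160,225,205),120),('side',(238,270,264,292),120)):
    p=dict(np.load(nm+tag+'.npz')); x0,y0,x1,y1=box; E=p['extrinsics']
    # upsampled weighted
    g=p['frame'].min(2).astype(float); m=np.zeros_like(g,bool); m[y0:y1,x0:x1]=True
    V,U=np.nonzero(m&(g>70)); 
    sub=(g>70)&m; k,lab,stt,cen=cv2.connectedComponentsWithStats(sub.astype(np.uint8))
    Cn=C[nm]
    def onplane(u,v,h):
        ray=np.stack([(u-p['cx'])/p['fx'],(v-p['cy'])/p['fy'],np.ones_like(u)],1)@E[:3,:3].T; o=E[:3,3]
        t=((Cn+n*h-o)@n)/(ray@n); X=o+t[:,None]*ray-Cn; return X@rt,X@up
    w=cloud(p)
    for i in range(1,k):
        if stt[i,4]<8: continue
        v,u=np.nonzero(lab==i); wt=g[v,u]-60
        x,y=onplane(u.astype(float),v.astype(float),.046)
        cx,cy=np.average(x,weights=wt),np.average(y,weights=wt)
        cov=np.cov(np.stack([x,y]),aweights=wt); ev,vec=np.linalg.eigh(cov); d=vec[:,1]*np.sign(vec[1,1])
        print(nm,stt[i].tolist(),'centre rt/up mm %.1f %.1f'%(cx*1e3,cy*1e3),'len',round(np.sqrt(ev[1]*12)*1e3,1),'ccw angle rad %.3f'%np.arctan2(-d[0],d[1]))
    # knob top plane
    X=w-Cn; h=X@n; rr=X@rt; uu=X@up
    s=(h>.038)&(h<.054)&(abs(rr)<.014)&(uu>-.038)&(uu<.028)
    c,nn,_=None,None,None
    P=np.stack([rr[s],uu[s],h[s]],1); A=np.c_[P[:,:2],np.ones(len(P))]; co=np.linalg.lstsq(A,P[:,2],rcond=None)[0]
    pan=(abs(h)<.006)&(abs(rr)<.085)&(uu>-.05)&(uu<.05)&(np.hypot(rr,uu)>.05)
    print(nm,'knob top height',np.median(P[:,2]).round(4),'tilt slopes',co.round(3),'panel',np.median(h[pan]).round(4),len(P))
run(sys.argv[1])
E
python3 ang.py 9
```

```text
top [212, 160, 13, 41, 295] centre rt/up mm 2.5 62.0 len 78.7 ccw angle rad -0.065
top knob top height 0.0448 tilt slopes [ 0.003 -0.001  0.045] panel 0.0 391
side [238, 270, 26, 18, 213] centre rt/up mm 13.4 27.0 len 51.9 ccw angle rad 0.738
side knob top height 0.0447 tilt slopes [0.001 0.004 0.045] panel 0.0001 394
```

```bash
sed -i "s/g>70/g>TH/g; s/wt=g\[v,u\]-60/wt=g[v,u]-TH+5/; s/^def run/TH=110\ndef run/; s/(212,160,225,205)/(212,178,222,204)/" ang.py; python3 ang.py 9; sed -i 's/TH=110/TH=80/' ang.py; python3 ang.py 9|grep ccw
```

```text
top [216, 180, 2, 20, 39] centre rt/up mm 0.7 23.2 len 42.8 ccw angle rad -0.007
top knob top height 0.0448 tilt slopes [ 0.003 -0.001  0.045] panel 0.0 391
side [238, 270, 26, 11, 132] centre rt/up mm 19.0 29.4 len 58.8 ccw angle rad 0.702
side [241, 274, 19, 13, 42] centre rt/up mm 0.4 23.8 len 42.0 ccw angle rad 0.005
side knob top height 0.0447 tilt slopes [0.001 0.004 0.045] panel 0.0001 394
top [212, 178, 6, 23, 56] centre rt/up mm -0.2 25.5 len 47.1 ccw angle rad 0.089
side [238, 270, 26, 18, 197] centre rt/up mm 13.2 27.0 len 52.0 ccw angle rad 0.749
```

```bash
python3 - <<'E'
from h import *
env.goto([.42,.0,.30],down(0)); st()
p=snap('top','t10.png'); a=cv2.absdiff(p['frame'],cv2.imread('pics/top0.png')); snap('side','s10.png')
w=cloud(p); z=w[...,2]
w2=cloud(dict(np.load('top0.npz')))
V,U=np.mgrid[:480,:640]
for nm,(a,b,c,e) in dict(tin=(195,260,255,325),treeb=(360,240,410,345),treea=(75,185,145,285),red=(480,225,585,330)).items():
    r=(U>a)&(U<c)&(V>b)&(V<e)
    print(nm,[(int((r&(ww[...,2]>.01)).sum()),np.round(np.nanmean(ww[r&(ww[...,2]>.01)],0),4).tolist()) for ww in(w2,w)])
E
```

```text
t 23.41 ee [4.200e-01 3.000e-04 2.997e-01] rot [ 3.141e+00  2.000e-03 -1.000e-03] F [-0.2 -0.2 -0.2] w 0.751
tin [(1378, [0.3966, 0.2155, 0.0351]), (1377, [0.3966, 0.2155, 0.0352])]
treeb [(1881, [0.3883, -0.1411, 0.0386]), (2906, [0.3652, -0.0989, 0.366])]
treea [(1923, [0.5252, 0.466, 0.0377]), (1932, [0.5248, 0.4662, 0.0376])]
red [(4626, [0.4275, -0.4566, 0.0735]), (4625, [0.4274, -0.4567, 0.0735])]
```

View pics/s10.png

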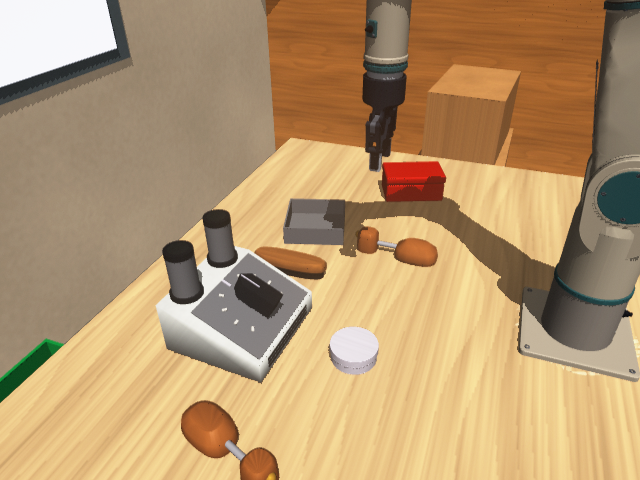

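View pics/t10.png

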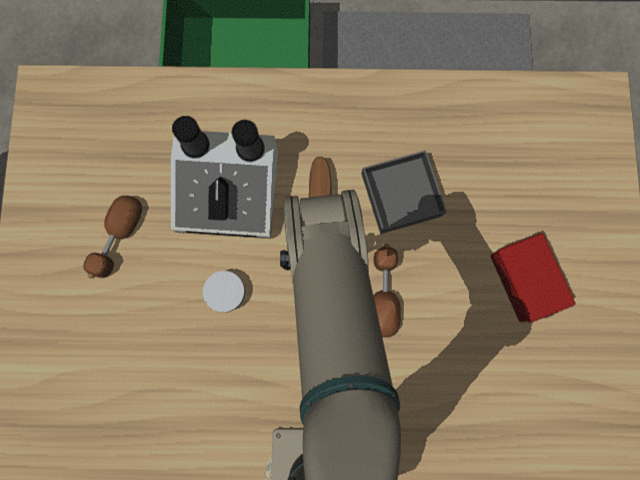

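The top picture shows the knob (219,198) pointing at the long mark (221,170) and the brush flat at (320,195), clear of the tray. The tin, `tree_a` and red box are unmoved. `tree_b` is partly hidden by the arm from above, but in the side view it sits at (400,247), as before.

```bash
python3 - <<'E'
from h import *
st(); env.close_job()
E
```

```text
t 23.51 ee [4.199e-01 2.000e-04 2.998e-01] rot [ 3.142e+00  2.000e-03 -1.000e-03] F [ 0.2 -0.1 -0.2] w 0.749
the job is handed in; nothing more can be done
```

The job is done and handed in at 23.5 s, with the gripper clear of everything.

- **Brush:** it lies flat on the shelf, bristles down, between the dryer and the tray and clear of both.
- **Knob on the spindle:** I pushed it on until it stopped hard where the seat should be, pressing with up to about 36 N, before turning it. Afterwards its top sat level, 45 mm above the panel against 46 mm expected; the difference is within calibration error. I had no direct reading of the catch itself.
- **Knob direction:** I turned it clockwise to the long mark. Its aluminium strip read −0.007 rad (top camera) and +0.005 rad (side camera) from straight up the slope. A looser brightness threshold gave 0.09 rad (top) and 0.75 rad (side). I discarded both because the outline had picked up grey panel pixels.
- **Spindle angle:** I did not measure this separately. The loose fit could leave the spindle a little behind the knob.
- **Other objects:** the tin, `tree_a` and the red box measured the same as at the start. The arm partly hid `tree_b` from the top camera, so its before-and-after measurement was not usable. By eye in the side picture it is where it was.

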